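# Set up the relief for dusty carving

## Task

Get the bench ready for dusty carving. First put every stone offcut that lies on the suction box cover and on the black mat into the green tray, while the cover stays on its pins; then lift the cover off and lay it flat, right way up, in the middle of the mat. Leave the carving stand swivelled so that the relief (red post side) faces straight at the middle of the suction box, and tilted to 60 degrees from flat, and do not disturb the other things on the bench.

Things in the scene. Friction and masses are not known exactly. Their poses are not given: they have to be found in the camera images.
- suction_box: fixed grey suction box, 140 (its x) x 200 (its y) x 55 mm tall, black grille in its top, blue hose, 44 mm thick, straight out of its far (+x) side for 200 mm on the bench. Two brass pins, 9 mm thick and 16 mm tall, stand on its top at y = -86 and +86 mm. Origin: centre of its underside
- cover: loose aluminium cover plate of the suction box, 140 (its x) x 200 (its y) x 6 mm, 0.3 to 0.5 kg, with two 14 mm holes that sit loosely over the pins, and a red upright grip, 14 mm thick (x), 50 long (y), 34 tall, in its middle. At the start it lies on the suction box and carries the offcuts. Origin: centre of its underside, z up when it lies right way up
- cover_handle (a point): middle of the cover's red grip, 26 mm above the cover's underside (the grip's top is 40 mm above the underside)
- offcut_a: loose off-white stone offcut, a block of about 44 x 34 x 30 mm (its x, y, z) with worn corners, about 0.1 kg; may be absent. At the start it lies on the cover. Origin: centre of its underside
- offcut_b: loose pinkish stone offcut, a block of about 48 x 30 x 26 mm (its x, y, z) with worn corners, about 0.1 kg; may be absent. At the start it lies on the cover. Origin: centre of its underside
- offcut_c: loose grey stone offcut, a block of about 38 x 36 x 32 mm (its x, y, z) with worn corners, about 0.1 kg; may be absent. At the start it lies on the cover. Origin: centre of its underside
- offcut_d: loose dark green-grey stone offcut, a block of about 40 x 32 x 28 mm (its x, y, z) with worn corners, about 0.1 kg; may be absent. At the start it lies on the cover. Origin: centre of its underside
- offcut_e: loose brown stone offcut, a block of about 46 x 36 x 28 mm (its x, y, z) with worn corners, about 0.1 kg; may be absent. At the start it lies on the mat. Origin: centre of its underside
- offcut_f: loose pale yellow stone offcut, a block of about 42 x 30 x 30 mm (its x, y, z) with worn corners, about 0.1 kg; may be absent. At the start it lies on the mat. Origin: centre of its underside
- tray: fixed green open offcut tray, 200 (its x) x 180 (its y) x 50 mm tall, walls and floor 5 mm. It stands on one side of the bench, left or right, with the stand on the other. Origin: centre of its underside
- mat: fixed black rubber mat on the bench between robot and suction box, 160 (its x) x 220 (its y) x 3 mm. Origin: centre of its underside
- stand: fixed round steel base of the carving stand, 200 mm diameter, 25 tall. On it turns a blue turntable whose two cheeks carry a tilting plate with a carved stone relief; plate 110 x 150 mm. Origin: centre of the base's underside, on the swivel axis
- swivel (a joint): swivel of the turntable about the vertical axis, rad, grows anticlockwise seen from above, -1.9 to 1.9; stiff (0.25 N m of friction), stays where it is left. 0 is only the stand's own zero, no target
- swivel_axis (a point): point on the swivel axis, 27 mm above the bench, turning with the turntable: its x axis points from the axis away from the red post, so the front, where the relief faces, is its -x
- swivel_post (a point): upright round red post for turning the turntable, 20 mm diameter, its top 95 mm above the bench, at the tip of a yellow pointer 115 mm from the swivel axis; this point lies on the post's centre line, 80 mm above the bench. The line from the axis through the post is the way the relief faces
- tilt (a joint): tilt of the relief plate, rad: 0 lies flat, face up; 1.57 would be upright, facing the side of the red post; 0 to 1.45; stiff (0.3 N m of friction), stays where it is left. A red line on the white disc outside each cheek marks 60 degrees (1.047), a black pointer shows the tilt
- tilt_axis (a point): middle of the level tilt axis, on the swivel axis, 120 mm above the bench; the tilt axis runs along the y of swivel_axis (square to the line from axis to red post)
- tilt_handle (a point): middle of the black T-shaped tilt handle, a bar of 20 mm diameter and 40 mm length along the tilt axis direction, on a 10 mm stem behind the plate's rear edge, 100 mm from the tilt axis, on the far side of the axis from the red post. Raising it raises the tilt: its height is 120 + 100 sin(tilt) mm, its horizontal distance from the swivel axis 100 cos(tilt) mm
- brush: loose dusting brush lying near the robot, left, a bystander; not to be disturbed
- chisel: loose yellow-handled chisel lying near the robot, right, a bystander; not to be disturbed
- glue: loose white glue bottle, 48 mm diameter, 110 tall, standing beyond the box to the left, a bystander; not to be disturbed
- finial: small loose turned stone finial, 52 mm diameter, 80 tall, standing beyond the box to the right, a bystander; not to be disturbed
- whetstone: loose grey whetstone, 80 x 35 x 22, lying near the robot, right, a bystander; not to be disturbed

How it is judged:
By the outcome, as a careful person would: the job done as asked, in the order asked, and still so for the second after the job is handed in, with the robot touching nothing.
Of offcut_a, offcut_b, offcut_c, offcut_d, offcut_e, offcut_f only 4 to 6 are there at a start; the rules pass over those that are not, and their reading is None.
At some moment in a run one of offcut_a, offcut_b, offcut_c, offcut_d, offcut_e, offcut_f may be knocked a few centimetres aside while the robot is not near it.
Once in a run the grip may slacken for a moment while it holds something.
It also fails if it takes over 210 s, if anything falls off the work surface, if the arm or the gripper's body presses on something with over 40 N, if the wrist force passes 120 N, or if a joint passes its speed limit or range.

## Robot

A 6-joint arm with a two-finger parallel gripper is mounted at the origin on the work surface. World frame = base frame: x ahead of the robot, y to its left, z up, the work surface at z = 0. Lengths are in m, angles in rad, forces in N, time in s.
With the tool pointing down it reaches from about 0.25 to 0.85 m from the base axis. Payload 12.5 kg.
Tool frame: the origin (TCP) lies at the very end of the fingers, on their centre line; the grasp point (between the pads) lies 19 mm behind it; z points along the fingers, y is the line along which they close (so a half turn about z gives the same grasp; the last joint's range is limited). The gripper opens to 93 mm and grips with 3 to 60 N. Pads are 15 mm wide; open, the fingers measure 128 mm over their backs; the gripper's body (75 mm by 188 mm) begins 65 mm behind the grasp point.
Start: joints at [-1.344, 0.351, 1.652, -0, 1.139, -0.085], TCP at [0.169, -0.523, 0.219] pointing down, gripper open.
Joint ranges: [-2.75, 2.75], [-0.79, 2.1], [0.01, 2.65], [-1.57, 4.71], [0.07, 3.14], [-2.87, 2.87]. Speed limits (rad/s): [2.22, 2.22, 2.79, 3.14, 3.14, 3.14].

## Interface

Orientations are given as a 3x3 rotation matrix whose columns are the frame's x, y, z axes.
In Python, from bench import r gives the robot as it stands. The module is installed in compiled form; this text tells all that it offers.
- The arm moves only by the tool step_arm, never from a script. Its arguments are lists of equal length, an entry for each row: "fingers": the opening, from 0 (shut) to 1 (fully open); "delta_pos": the shift along the world's x, y, z in m, a list of three; "delta_rot": the turn, a rotation vector about the world's x, y, z in degrees, a list of three. A call has 1 to 12 rows; each row shifts and turns the commanded pose from where the row before left it; what a row does not reach is not made up. A row lasts 1/10 s, in which the tool goes at most 50 mm and 8.59 degrees, less where a joint would pass 70% of its speed; a pose out of reach is approached as far as the arm can. A call is refused whole if a number of a shift passes 0.05 or a number of a turn 8.59, either way. A call with a gripper value outside its range is refused whole. The fingers move at their own pace and stop on an object; "newtons" is the grip in N (left out, the last holds). Time passes only in rows, so rows that do not move let the fingers close. It gives the time, the measured TCP pose, the force, the opening and the grip force at its end, in the units of the state.
- r.read_state(): the state, without advancing time (a new reading comes with each control period).
- r.camera(name): name is "scene" or "top" or "wrist"; returns a dict with "color" (420x560x3 uint8, blue, green, red), "intrinsics" (3x3 intrinsics, pixels), "rvec" (rotation vector, rad) and "tvec" (3), from world to camera coordinates, as OpenCV has them. Camera axes: x right, y down, z forward; pixel columns grow to the right and rows downward; lengths in m; the calibration is good to about 2 mm. A picture is of the moment at which its call begins. There is no depth.
- r.hand_in(): hands the job in; it is judged then, once.
Trained networks look in the newest picture that a camera, given by its name, has taken for a name from the list of things; names that differ only in an ending like _2 or _b are one class to them, and where a whole thing is asked for, a point or a joint stands for the part that bears it (a point fixed in the world has none). Each returns a list of dicts, best first, with "score" (0 to 1); they miss things now and then, are a little off and sometimes report something else, mostly with a low value. They report only what shows in the picture. A call takes as long as a camera call.
- r.outline_of(camera, thing): "region" (420x560 bool, what is visible of it) and "box" ([left, top, right, bottom] in pixels, round what is visible of it).
The state is a dict: "time_s": time; "joint_positions": joint angles; "qvel": joint speeds; "tau": joint torques, N m; "position": TCP position; "tcp_rot": TCP orientation; "contact_force": force on the tool from outside, world axes, zero at the start; "moment": the same for the moment, N m; "width": finger opening in m; "finger_force": force on a finger pad.
Only numpy, scipy, OpenCV 4.12 (cv2) and the standard library are available. Lean on these libraries where they do the work, as an engineer would, in place of code of your own. Each camera call takes 0.05 s, during which the arm holds its last target. There are 200 camera calls.

## Working session

There is one attempt and no reset: what is moved stays moved. The work goes in short steps, Python scripts to look and compute and a tool call to move; the robot and the scene stay as the last step left them, time stands still between calls to the robot, and variables do not carry over. Pictures are saved under pics/ and viewed, at most 14 in all, crops included, and the job is handed in when it is done.

Besides the shell and the picture viewer there is one more tool, called as name(argument=value, ...), one argument or row to a line, values as JSON. step_arm: Moves the arm, as the interface text tells. Its arguments: {"type":"object","properties":{"fingers":{"type":"array","items":{"type":"number"}},"delta_pos":{"type":"array","items":{"type":"array","items":{"type":"number"}}},"delta_rot":{"type":"array","items":{"type":"array","items":{"type":"number"}}},"newtons":{"type":"number"}},"required":["fingers","delta_pos","delta_rot"]}

```bash
mkdir -p pics; ls; cat > h.py <<'E'
import numpy as np, cv2
from bench import r
def cam(n):
    c=r.camera(n); c['R']=cv2.Rodrigues(np.array(c['rvec'],float))[0]; c['t']=np.array(c['tvec'],float).ravel(); return c
def ray(c,uv,z):
    d=c['R'].T@np.linalg.inv(c['intrinsics'])@np.array([uv[0],uv[1],1.]); o=-c['R'].T@c['t']
    return o+d*(z-o[2])/d[2]
def proj(c,p):
    q=c['intrinsics']@(c['R']@np.array(p,float)+c['t']); return q[:2]/q[2]
E
python3 - <<'E'
from h import *
a=cam('top'); b=cam('scene')
for n,c in(('top',a),('scene',b)):
    cv2.imwrite(f'pics/{n}0.png',c['color']); print(n,-c['R'].T@c['t'],c['R'][2])
for n in ['suction_box','cover','offcut_a','tray','mat','stand','swivel_post','tilt_handle']:
    for o in r.outline_of('top',n)[:7]:
        m=o['region']; 
        ys,xs=np.nonzero(m); bgr=a['color'][m].mean(0).round()
        print(n,round(o['score'],2),np.round(o['box']),len(xs),np.round([xs.mean(),ys.mean()],1),bgr,ray(a,(xs.mean(),ys.mean()),0.03).round(3))
E
```

```text
pics
top [ 0.24263492 -0.02140598  1.33320599] [ 0.19861751  0.01208497 -0.98000257]
scene [ 0.92143703 -0.56162173  0.7740604 ] [-0.434624    0.58977103 -0.68064095]
suction_box 0.87 [244.  91. 308. 197.] 1042 [282.5 137. ] [119.  78.  59.] [ 0.745 -0.001  0.03 ]
cover 0.92 [243. 146. 314. 196.] 2343 [279.6 169.9] [183. 186. 193.] [0.639 0.006 0.03 ]
cover 0.61 [367. 187. 425. 241.] 1871 [394.9 210.7] [149. 160. 168.] [ 0.517 -0.339  0.03 ]
cover 0.58 [358. 144. 374. 159.] 208 [365.7 151.8] [144. 158. 165.] [ 0.7   -0.257  0.03 ]
offcut_a 0.74 [289. 178. 304. 190.] 181 [296.7 183.7] [133. 139. 140.] [ 0.596 -0.046  0.03 ]
offcut_a 0.7 [246. 214. 258. 228.] 199 [251.  221.5] [ 68.  92. 119.] [0.478 0.088 0.03 ]
offcut_a 0.69 [256. 144. 272. 165.] 180 [262.8 151.7] [168. 183. 192.] [0.696 0.059 0.03 ]
offcut_a 0.67 [295. 149. 308. 164.] 145 [299.  153.5] [ 89. 107.  90.] [ 0.692 -0.053  0.03 ]
tray 0.75 [136. 173. 210. 248.] 4352 [173.1 211.2] [ 67. 130.  57.] [0.506 0.322 0.03 ]
mat 0.64 [240. 208. 318. 266.] 3665 [278.4 234.9] [36. 42. 46.] [0.439 0.006 0.03 ]
stand 0.97 [352. 168. 433. 248.] 3853 [389.4 214.2] [126. 123. 125.] [ 0.506 -0.323  0.03 ]
swivel_post 0.67 [358. 169. 433. 247.] 3296 [392.2 212.6] [130. 128. 130.] [ 0.511 -0.331  0.03 ]
tilt_handle 0.71 [366. 188. 423. 240.] 1983 [394.5 210.8] [148. 158. 165.] [ 0.517 -0.338  0.03 ]
```

```bash
python3 - <<'E'
import cv2
a=cv2.imread('pics/top0.png')[80:290,120:450]
cv2.imwrite('pics/top0c.png',cv2.resize(a,(792,504),interpolation=cv2.INTER_CUBIC))
E
```

```text
(no output)
```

View pics/top0c.png

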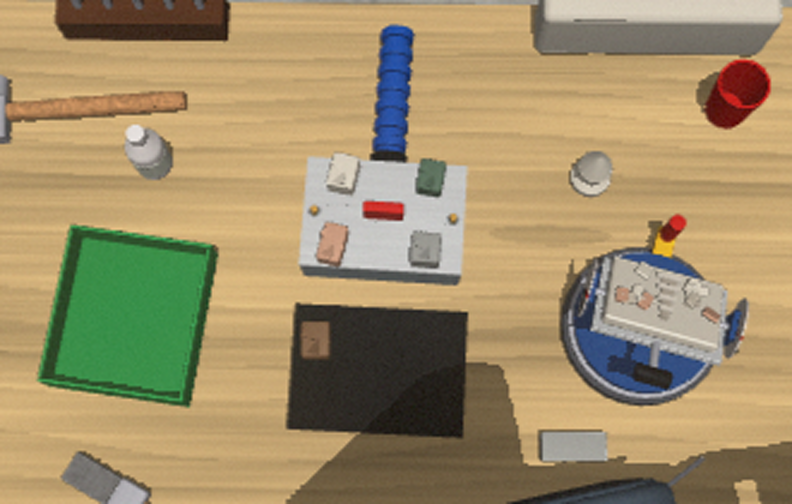

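View pics/scene0.png

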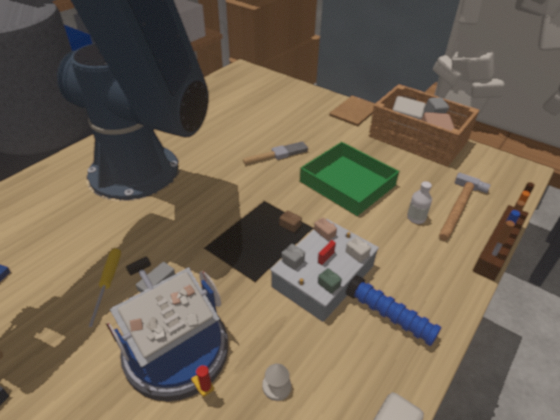

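```bash
cat >> h.py <<'E'
from scipy.optimize import minimize
def boxpts(x,y,yaw,dims,z0):
    c,s=np.cos(yaw),np.sin(yaw); P=[]
    for i in(-1,1):
        for j in(-1,1):
            for k in(0,1):
                a,b=i*dims[0]/2,j*dims[1]/2; P.append([x+c*a-s*b,y+s*a+c*b,z0+k*dims[2]])
    return np.array(P)
def cylpts(x,y,yaw,dims,z0):
    t=np.linspace(0,2*np.pi,40); return np.array([[x+dims[0]*np.cos(u),y+dims[0]*np.sin(u),z0+k*dims[1]] for u in t for k in(0,1)])
def hullmask(pts,S=4):
    m=np.zeros((420*S,560*S),np.uint8); cv2.fillConvexPoly(m,cv2.convexHull(np.round((pts+.5)*S).astype(np.int32)),1); return m>0
def fit(obs,dims,z0,init,pts=boxpts,S=4):
    """obs: [(cam,region)] ; fit hull of region by IoU"""
    T=[]
    for c,m in obs:
        n,l,st,_=cv2.connectedComponentsWithStats(m.astype(np.uint8)); m=l==1+np.argmax(st[1:,4])
        ys,xs=np.nonzero(m); q=np.concatenate([np.c_[xs+i,ys+j] for i in(-.5,.5) for j in(-.5,.5)])
        T.append((c,hullmask(q,S)))
    def cost(p):
        e=0
        for c,h in T:
            g=hullmask(np.array([proj(c,v) for v in pts(p[0],p[1],p[2],dims,z0)]),S); e+=1-(g&h).sum()/(g|h).sum()
        return e/len(T)
    best=None
    for yaw in ([init[2]] if len(init)>2 else np.radians([-60,-30,0,30,60,90])):
        p0=np.array([init[0],init[1],yaw]); sx=np.array([p0,p0+[.01,0,0],p0+[0,.01,0],p0+[0,0,.2]])
        o=minimize(cost,p0,method='Nelder-Mead',options=dict(initial_simplex=sx,xatol=2e-4,fatol=1e-4))
        if best is None or o.fun<best.fun: best=o
    return best.x,best.fun
D=dict(a=(.044,.034,.030),b=(.048,.030,.026),c=(.038,.036,.032),d=(.040,.032,.028),e=(.046,.036,.028),f=(.042,.030,.030))
E
python3 - <<'E'
from h import *
C={n:cam(n) for n in('top','scene')}
def reg(n,th,near=None,z=0):
    out=[]
    for k,c in C.items():
        for o in r.outline_of(k,th):
            if o['score']<.3: continue
            ys,xs=np.nonzero(o['region'])
            p=ray(c,(xs.mean(),ys.mean()),z)
            if near is None or np.hypot(*(p[:2]-near))<.05: out.append((k,c,o['region'],o['score'])); break
    return out
def show(n,dims,z0,init,pts=boxpts,zz=0,ks=('top','scene'),near=None):
    R=[x for x in reg(n,n,near,zz)]
    for sel in (['top'],['scene'],['top','scene']):
        ob=[(c,m) for k,c,m,s in R if k in sel]
        if len(ob)<len(sel): continue
        p,e=fit(ob,dims,z0,init,pts); print(n,sel,p[:2].round(4),round(np.degrees(p[2]),1),round(e,3))
show('tray',(.2,.18,.05),0,(.506,.322,0))
show('mat',(.16,.22,.003),0,(.439,.006,0))
show('cover',(.14,.2,.006),.055,(.639,.006,0),near=(.63,.006),zz=.05)
show('stand',(.1,.025),0,(.506,-.323,0),cylpts)
for k,c in C.items():
    for o in r.outline_of(k,'offcut_a')+[dict(o,post=1) for o in r.outline_of(k,'swivel_post')[:1]]+[dict(o,post=2) for o in r.outline_of(k,'tilt_handle')[:1]]:
        m=o['region']; ys,xs=np.nonzero(m)
        print(k,o.get('post'),round(o['score'],2),np.round([xs.mean(),ys.mean()]),len(xs),C[k]['color'][m].mean(0).round(),ray(c,(xs.mean(),ys.mean()),.07).round(3))
    hsv=cv2.cvtColor(c['color'],cv2.COLOR_BGR2HSV); m=((hsv[...,0]<8)|(hsv[...,0]>172))&(hsv[...,1]>180)&(hsv[...,2]>90)
    n,l,st,ce=cv2.connectedComponentsWithStats(m.astype(np.uint8))
    for i in range(1,n):
        if st[i,4]>15: print(k,'red',st[i],ce[i].round(1),ray(c,ce[i],.085).round(3))
E
```

```text
tray ['top'] [0.5065 0.3222] -7.6 0.022
tray ['scene'] [0.5082 0.3179] -7.2 0.037
tray ['top', 'scene'] [0.5063 0.3209] -7.9 0.033
mat ['top'] [0.439 0.006] 0.0 1.0
mat ['scene'] [0.3876 0.1424] -84.4 0.886
mat ['top', 'scene'] [0.3876 0.1424] -84.4 0.943
cover ['scene'] [0.6321 0.0048] -3.7 0.051
stand ['top'] [ 0.51   -0.3218] -0.9 0.182
stand ['scene'] [ 0.504  -0.3189] 10.8 0.369
stand ['top', 'scene'] [ 0.5071 -0.3184] -2.3 0.279
top None 0.75 [258. 182.] 159 [119. 144. 185.] [0.59  0.068 0.07 ]
top None 0.73 [299. 153.] 126 [ 91. 109.  91.] [ 0.679 -0.051  0.07 ]
top None 0.63 [251. 222.] 181 [ 70.  94. 122.] [0.471 0.084 0.07 ]
top None 0.58 [263. 152.] 200 [166. 180. 188.] [0.68  0.056 0.07 ]
top None 0.45 [297. 184.] 181 [132. 138. 140.] [ 0.586 -0.046  0.07 ]
top None 0.25 [282. 138.] 940 [120.  75.  54.] [0.727 0.001 0.07 ]
top 1 0.76 [392. 212.] 3342 [129. 127. 130.] [ 0.504 -0.321  0.07 ]
top 2 0.82 [394. 210.] 1898 [149. 160. 167.] [ 0.51  -0.328  0.07 ]
top red [416 105  25  28 409] [427.8 117.4] [ 0.79  -0.433  0.085]
top red [ 484  146   50   69 2760] [507.9 180.8] [
[... 283 characters left out ...]
  0.07 ]
scene None 0.77 [290. 221.] 314 [54. 70. 91.] [0.51  0.042 0.07 ]
scene None 0.76 [325. 229.] 327 [ 95. 110. 137.] [0.587 0.07  0.07 ]
scene None 0.61 [329. 280.] 423 [82. 91. 83.] [ 0.672 -0.048  0.07 ]
scene None 0.59 [357. 249.] 468 [129. 136. 143.] [0.677 0.06  0.07 ]
scene None 0.29 [278. 152.] 652 [ 94. 107. 121.] [0.328 0.241 0.07 ]
scene None 0.21 [170. 330.] 10448 [110. 108. 114.] [ 0.504 -0.319  0.07 ]
scene 1 0.68 [170. 329.] 10353 [110. 108. 113.] [ 0.503 -0.319  0.07 ]
scene 2 0.92 [162. 313.] 6165 [133. 140. 148.] [ 0.466 -0.304  0.07 ]
scene red [321 242  13  14  64] [326.9 248.5] [0.63  0.01  0.085]
scene red [198 367  11  24 165] [203.1 377.1] [ 0.621 -0.353  0.085]
```

```bash
cat > off.py <<'E'
from h import *
import sys
def offcuts(C,only=None):
    """colour-classified offcuts; returns dict name-> list of (cam, region)"""
    ref=dict(a=(168,182,190),b=(119,144,185),c=(133,139,140),d=(90,108,91),e=(69,93,121),f=(120,185,205))
    out={}
    for k,c in C.items():
        for o in r.outline_of(k,'offcut_a'):
            m=o['region']
            if o['score']<.3 or m.sum()>700: continue
            v=c['color'][m].mean(0); v=v/v.sum()*1.0; br=c['color'][m].mean()
            n=min(ref,key=lambda q:np.abs(np.array(ref[q])/sum(ref[q])-v).sum()*300+abs(br-np.mean(ref[q])*(1 if k=='top' else .78))*.3)
            out.setdefault(n,[]).append((k,c,m))
    return out
def locate(C,z=.061):
    for n,L in offcuts(C).items():
        ys,xs=np.nonzero(L[0][2]); 
        for zz in ((.061,.003) if z is None else (z,)):
            p0=ray(L[0][1],(xs.mean(),ys.mean()),zz+.02)
            zb=zz if n not in'ef' else .003
            p0=ray(L[0][1],(xs.mean(),ys.mean()),zb+.02)
            p,e=fit([(c,m) for _,c,m in L],D[n],zb,p0[:2])
            print(n,[k for k,_,_ in L],p[:2].round(4),round(np.degrees(p[2]),1),round(e,3))
if __name__=='__main__':
    C={n:cam(n) for n in sys.argv[1:]}; locate(C)
E
python3 off.py top scene; python3 - <<'E'
from h import *
C={n:cam(n) for n in('top','scene')}
for k,c in C.items():
    for th in('mat','cover'):
        for o in r.outline_of(k,th):
            m=o['region']; ys,xs=np.nonzero(m)
            print(k,th,round(o['score'],2),np.round(o['box']),ray(c,(xs.mean(),ys.mean()),.003).round(3),len(xs))
a=C['top']
for q in [(296,304),(467,313),(463,437),(289,428)]: print(ray(a,(q[0]/2.4+119.6,q[1]/2.4+79.6),.003).round(4))
print('pins',[ray(a,(q[0]/2.4+119.6,q[1]/2.4+79.6),.069).round(4) for q in((314,210),(453,218))])
print('cov',[ray(a,(q[0]/2.4+119.6,q[1]/2.4+79.6),.061).round(4) for q in((306,157),(467,167),(461,276),(301,268))])
print('base',[ray(a,(q[0]/2.4+119.6,q[1]/2.4+79.6),.025).round(4) for q in((563,320),(640,403))])
E
```

```text
c ['top', 'scene'] [ 0.5815 -0.0461] -5.2 0.135
b ['top', 'scene'] [0.5887 0.0669] -11.0 0.1
a ['top', 'scene'] [0.6795 0.0565] -10.1 0.104
e ['top', 'scene'] [0.4795 0.0893] 0.6 0.062
d ['top', 'scene'] [ 0.6739 -0.0514] -6.5 0.111
top mat 0.73 [240. 208. 314. 265.] [0.443 0.007 0.003] 3634
top mat 0.15 [358. 144. 375. 163.] [ 0.707 -0.262  0.003] 280
top cover 0.88 [246. 148. 313. 196.] [0.648 0.008 0.003] 2223
scene mat 0.9 [202. 201. 312. 282.] [ 0.447 -0.006  0.003] 4071
scene cover 0.92 [273. 225. 377. 307.] [0.613 0.03  0.003] 3145
[0.5299 0.1167 0.003 ]
[ 0.5212 -0.1008  0.003 ]
[ 0.3641 -0.0961  0.003 ]
[0.3721 0.1201 0.003 ]
pins [array([0.6344, 0.0916, 0.069 ]), array([ 0.6264, -0.0795,  0.069 ])]
cov [array([0.7059, 0.1044, 0.061 ]), array([ 0.6952, -0.0971,  0.061 ]), array([ 0.5552, -0.09  ,  0.061 ]), array([0.5626, 0.106 , 0.061 ])]
base [array([ 0.5094, -0.219 ,  0.025 ]), array([ 0.4069, -0.3115,  0.025 ])]
```

```bash
cat > mv.py <<'E'
# usage: mv.py x y z yawdeg(of tool y axis, mod 180) -> total delta and row counts
from h import *
import sys
s=r.read_state(); p=np.array(s['position']); R=np.array(s['tcp_rot'])
print('t',s['time_s'],'pos',p.round(4),'yaw',round(np.degrees(np.arctan2(R[1,1],R[0,1])),1),'z',R[:,2].round(3),'w',round(s['width'],4),'F',np.round(s['contact_force'],1),'ff',np.round(s['finger_force'],1),'q6',np.round(s['joint_positions'],2))
E
python3 mv.py
```

```text
t 1.8 pos [ 0.1687 -0.5234  0.2186] yaw -72.1 z [-0.  0. -1.] w 0.093 F [ 0.5  0.  -0.5] ff 0.0 q6 [-1.34  0.35  1.65 -0.    1.14 -0.08]
```

step_arm(
  fingers=[1,1,1,1,1,1,1,1,1,1,1,1],
  delta_pos=[
    [0.024,0.048,-0.008],
    [0.024,0.048,-0.008],
    [0.024,0.048,-0.008],
    [0.024,0.048,-0.008],
    [0.024,0.048,-0.008],
    [0.024,0.048,-0.008],
    [0.024,0.048,-0.008],
    [0.024,0.048,-0.008],
    [0.024,0.048,-0.008],
    [0.024,0.048,-0.008],
    [0.024,0.048,-0.008],
    [0.024,0.048,-0.008],
  ],
  delta_rot=[
    [0,0,-1.5],
    [0,0,-1.5],
    [0,0,-1.5],
    [0,0,-1.5],
    [0,0,-1.5],
    [0,0,-1.5],
    [0,0,-1.5],
    [0,0,-1.5],
    [0,0,-1.5],
    [0,0,-1.5],
    [0,0,-1.5],
    [0,0,-1.5],
  ],
  newtons=20,
)

```text
time_s: 3.0
position: [0.4349, 0.0094, 0.1301]
tcp_rot: [[1.0, -0.003, 0.001], [-0.003, -1.0, -0.0], [0.001, 0.0, -1.0]]
contact_force: [1.0, -1.1, -0.6]
width: 0.093
finger_force: 0.0
```

```bash
python3 - <<'E'
from h import *
for i in range(3): c=cam('wrist'); print(np.round(r.read_state()['position'],4))
cv2.imwrite('pics/w0.png',c['color']); print(-c['R'].T@c['t'],proj(c,(.4795,.0893,.03)))
for o in r.outline_of('wrist','offcut_e'):
    m=o['region']; print(round(o['score'],2),np.round(o['box']),c['color'][m].mean(0).round())
    p,e=fit([(c,m)],D['e'],.003,(.48,.089)); print(p,e)
E
```

```text
[0.4369 0.0144 0.1294]
[0.4355 0.0116 0.1296]
[0.4346 0.0095 0.1298]
[0.50166262 0.01171876 0.29433763] [190.13762792 160.20802399]
0.83 [335.   0. 404.  45.] [153. 162. 160.]
[ 0.48        0.089      -1.04719755] 1.0
0.77 [161.   0. 220.  43.] [131. 163. 199.]
[ 0.48        0.089      -1.04719755] 1.0
0.7 [169. 129. 219. 184.] [52. 74. 95.]
[0.47971577 0.08933453 0.00131167] 0.03890929910778185
```

View pics/w0.png

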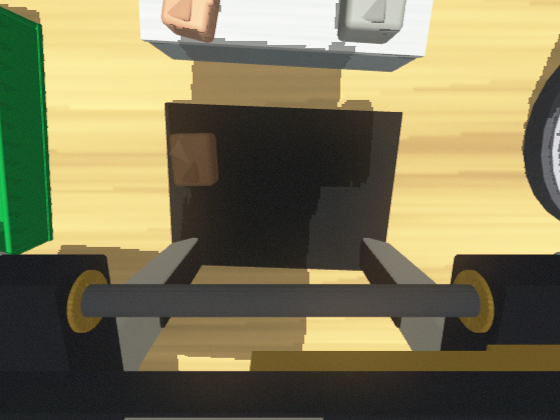

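step_arm(
  fingers=[1,1,1,1,1,1,1,1,0,0,0,0],
  delta_pos=[
    [0.015,0.0265,0],
    [0.015,0.0265,0],
    [0.015,0.0265,0],
    [0,0,-0.03],
    [0,0,-0.03],
    [0,0,-0.03],
    [0,0,-0.031],
    [0,0,0],
    [0,0,0],
    [0,0,0],
    [0,0,0],
    [0,0,0],
  ],
  delta_rot=[
    [0,0,0],
    [0,0,0],
    [0,0,0],
    [0,0,0],
    [0,0,0],
    [0,0,0],
    [0,0,0],
    [0,0,0],
    [0,0,0],
    [0,0,0],
    [0,0,0],
    [0,0,0],
  ],
)

```text
time_s: 4.4
position: [0.4797, 0.0868, 0.0102]
tcp_rot: [[1.0, -0.002, 0.002], [-0.002, -1.0, 0.0], [0.002, -0.0, -1.0]]
contact_force: [-0.6, 0.2, -1.1]
width: 0.0659
finger_force: 0.0
```

step_arm(
  fingers=[0,0,0,0,0,0,0,0,0,0,0],
  delta_pos=[
    [0,0,0],
    [0,0,0],
    [0,0,0],
    [0,0,0],
    [0,0,0],
    [0,0,0],
    [0,0,0.02],
    [0,0,0.03],
    [0,0,0.03],
    [0,0,0.02],
    [0,0,0],
  ],
  delta_rot=[
    [0,0,0],
    [0,0,0],
    [0,0,0],
    [0,0,0],
    [0,0,0],
    [0,0,0],
    [0,0,0],
    [0,0,0],
    [0,0,0],
    [0,0,0],
    [0,0,0],
  ],
)

```text
time_s: 5.5
position: [0.4803, 0.0869, 0.1111]
tcp_rot: [[1.0, -0.002, 0.004], [-0.002, -1.0, 0.0], [0.004, -0.0, -1.0]]
contact_force: [1.2, -1.0, -1.7]
width: 0.0359
finger_force: 20.0
```

step_arm(
  fingers=[0,0,0,0,0,0,0,0,0,0,0,0],
  delta_pos=[
    [-0.0055,0.029,0],
    [-0.0055,0.029,0],
    [-0.0055,0.029,0],
    [-0.0055,0.029,0],
    [-0.0055,0.029,0],
    [-0.0055,0.03,0],
    [-0.0055,0.03,0],
    [0,0,0],
    [0,0,-0.024],
    [0,0,-0.024],
    [0,0,-0.024],
    [0,0,-0.02],
  ],
  delta_rot=[
    [0,0,-1.1],
    [0,0,-1.1],
    [0,0,-1.1],
    [0,0,-1.1],
    [0,0,-1.1],
    [0,0,-1.1],
    [0,0,-1.1],
    [0,0,0],
    [0,0,0],
    [0,0,0],
    [0,0,0],
    [0,0,0],
  ],
)

```text
time_s: 6.7
position: [0.4398, 0.2907, 0.0147]
tcp_rot: [[0.991, -0.136, -0.002], [-0.136, -0.991, -0.001], [-0.002, 0.002, -1.0]]
contact_force: [-0.1, 0.2, -0.7]
width: 0.0355
finger_force: 20.0
```

step_arm(
  fingers=[0.53,0.53,0.53,0.53,0.53,0.8,0.8,0.8,0.8,0.8,0.8,0.8],
  delta_pos=[
    [0,0,0],
    [0,0,0],
    [0,0,0.02],
    [0,0,0.04],
    [0,0,0.05],
    [0.02,-0.03,0.01],
    [0.021,-0.032,0],
    [0.021,-0.032,0],
    [0.021,-0.032,0],
    [0.021,-0.032,0],
    [0.021,-0.032,0],
    [0.022,-0.034,0],
  ],
  delta_rot=[
    [0,0,0],
    [0,0,0],
    [0,0,0],
    [0,0,0],
    [0,0,0],
    [0,0,-0.5],
    [0,0,-0.5],
    [0,0,-0.5],
    [0,0,-0.5],
    [0,0,-0.4],
    [0,0,-0.4],
    [0,0,-0.5],
  ],
)

```text
time_s: 7.9
position: [0.5886, 0.0663, 0.1386]
tcp_rot: [[0.981, -0.193, 0.002], [-0.193, -0.981, 0.0], [0.002, -0.0, -1.0]]
contact_force: [-0.9, 0.4, -0.2]
width: 0.0749
finger_force: 0.0
```

```bash
cat > wl.py <<'E'
# wrist check of offcuts: wl.py zbase letters
from h import *
import sys
for i in range(3): c=cam('wrist')
s=r.read_state();print('tcp',np.round(s['position'],4),'t',s['time_s'],'w',s['width'])
I=dict(a=(.6795,.0565),b=(.5887,.0669),c=(.5815,-.0461),d=(.6739,-.0514))
zb=float(sys.argv[1])
for o in r.outline_of('wrist','offcut_a'):
    m=o['region']
    if o['score']<.3: continue
    ys,xs=np.nonzero(m); q=ray(c,(xs.mean(),ys.mean()),zb+.015)
    n=min(I,key=lambda k:np.hypot(I[k][0]-q[0],I[k][1]-q[1]))
    clipped=xs.min()<2 or xs.max()>557 or ys.min()<2
    p,e=fit([(c,m)],D[n],zb,q[:2]) if not clipped else ((0,0,0),1)
    print(n,round(o['score'],2),c['color'][m].mean(0).round(),q[:2].round(3),np.round(p,4),round(np.degrees(p[2])),round(e,3),'clip' if clipped else '')
E
python3 wl.py .061
```

```text
tcp [0.5886 0.0659 0.1382] t 8.05 w 0.0744368112074054
c 0.89 [149. 158. 157.] [ 0.582 -0.047] [ 0.583  -0.0446 -0.1379] -8 0.079 
a 0.8 [124. 138. 142.] [0.68  0.057] [ 0.6775  0.0565 -0.193 ] -11 0.034 
d 0.69 [101. 123.  98.] [ 0.676 -0.052] [ 0.6739 -0.0499 -0.1262] -7 0.092 
b 0.65 [ 81. 100. 128.] [0.589 0.068] [ 0.5886  0.0677 -0.2084] -12 0.092
```

step_arm(
  fingers=[0.8,0.8,0.8,0.8,0,0,0,0,0,0,0,0],
  delta_pos=[
    [0,0.001,-0.025],
    [0,0,-0.027],
    [0,0,-0.02],
    [0,0,0],
    [0,0,0],
    [0,0,0],
    [0,0,0],
    [0,0,0],
    [0,0,0],
    [0,0,0],
    [0,0,0],
    [0,0,0.02],
  ],
  delta_rot=[
    [0,0,0],
    [0,0,0],
    [0,0,0],
    [0,0,0],
    [0,0,0],
    [0,0,0],
    [0,0,0],
    [0,0,0],
    [0,0,0],
    [0,0,0],
    [0,0,0],
    [0,0,0],
  ],
)

```text
time_s: 9.3
position: [0.5861, 0.0687, 0.0833]
tcp_rot: [[0.981, -0.193, -0.004], [-0.193, -0.981, -0.0], [-0.004, 0.001, -1.0]]
contact_force: [-1.2, -0.0, -0.3]
width: 0.0296
finger_force: 19.8
```

step_arm(
  fingers=[0,0,0,0,0,0,0,0,0,0,0,0],
  delta_pos=[
    [0,0,0.03],
    [0,0.01,0.03],
    [-0.004,0.028,0],
    [-0.004,0.028,0],
    [-0.004,0.028,0],
    [-0.004,0.028,0],
    [-0.004,0.028,0],
    [-0.003,0.028,0],
    [-0.002,0.028,0],
    [0,0,-0.045],
    [0,0,-0.045],
    [0,0,-0.037],
  ],
  delta_rot=[
    [0,0,0],
    [0,0,0],
    [0,0,0.5],
    [0,0,0.5],
    [0,0,0.5],
    [0,0,0.5],
    [0,0,0.5],
    [0,0,0.5],
    [0,0,0],
    [0,0,0],
    [0,0,0],
    [0,0,0],
  ],
)

```text
time_s: 10.5
position: [0.5618, 0.2748, 0.0158]
tcp_rot: [[0.99, -0.141, -0.001], [-0.141, -0.99, -0.001], [-0.001, 0.001, -1.0]]
contact_force: [0.5, 0.4, -1.3]
width: 0.0301
finger_force: 19.8
```

step_arm(
  fingers=[0.47,0.47,0.47,0.47,0.47,0.8,0.8,0.8,0.8,0.8,0.8,0.8],
  delta_pos=[
    [0,0,-0.001],
    [0,0,0],
    [0,0,0.02],
    [0,0,0.045],
    [0,0,0.05],
    [0.016,-0.03,0.01],
    [0.016,-0.031,0],
    [0.017,-0.031,0],
    [0.017,-0.031,0],
    [0.017,-0.032,0],
    [0.017,-0.032,0],
    [0.016,-0.032,0],
  ],
  delta_rot=[
    [0,0,0],
    [0,0,0],
    [0,0,0],
    [0,0,0],
    [0,0,0],
    [0,0,-0.5],
    [0,0,-0.5],
    [0,0,-0.5],
    [0,0,-0.5],
    [0,0,-0.4],
    [0,0,-0.4],
    [0,0,0],
  ],
)

```text
time_s: 11.7
position: [0.6802, 0.0544, 0.1458]
tcp_rot: [[0.982, -0.19, 0.005], [-0.19, -0.982, 0.0], [0.004, -0.001, -1.0]]
contact_force: [0.3, 0.9, -0.9]
width: 0.0743
finger_force: 0.0
```

```bash
python3 wl.py .061
```

```text
tcp [0.6799 0.054  0.1451] t 11.85 w 0.07440621576678148
a 0.95 [112. 125. 128.] [0.678 0.057] [ 0.6789  0.0562 -0.2187] -13 0.072 
d 0.93 [100. 121. 100.] [ 0.675 -0.052] [ 0.6753 -0.0507 -0.2376] -14 0.092 
a 0.74 [146. 150. 152.] [0.656 0.014] [ 6.763e-01 -6.120e-02  3.000e-04] 0 0.842
```

step_arm(
  fingers=[0.8,0.8,0.8,0.8,0,0,0,0,0,0,0,0],
  delta_pos=[
    [-0.001,0.002,-0.028],
    [0,0,-0.03],
    [0,0,-0.021],
    [0,0,0],
    [0,0,0],
    [0,0,0],
    [0,0,0],
    [0,0,0],
    [0,0,0],
    [0,0,0],
    [0,0,0],
    [0,0,0.02],
  ],
  delta_rot=[
    [0,0,0],
    [0,0,0],
    [0,0,0],
    [0,0,0],
    [0,0,0],
    [0,0,0],
    [0,0,0],
    [0,0,0],
    [0,0,0],
    [0,0,0],
    [0,0,0],
    [0,0,0],
  ],
)

```text
time_s: 13.1
position: [0.676, 0.0578, 0.0808]
tcp_rot: [[0.982, -0.19, -0.005], [-0.19, -0.982, -0.0], [-0.005, 0.001, -1.0]]
contact_force: [-0.0, -0.0, -1.5]
width: 0.0341
finger_force: 20.0
```

step_arm(
  fingers=[0,0,0,0,0,0,0,0,0,0,0,0],
  delta_pos=[
    [0,0,0.03],
    [0,0,0.03],
    [-0.0115,0.0325,0],
    [-0.0115,0.0325,0],
    [-0.0115,0.0325,0],
    [-0.0115,0.0325,0],
    [-0.0115,0.0325,0],
    [-0.0115,0.0325,0],
    [-0.0115,0.0325,0],
    [-0.0115,0.0325,0],
    [-0.012,0.033,0],
    [0,0,-0.02],
  ],
  delta_rot=[
    [0,0,0],
    [0,0,0],
    [0,0,0.5],
    [0,0,0.5],
    [0,0,0.5],
    [0,0,0.5],
    [0,0,0.5],
    [0,0,0.5],
    [0,0,0],
    [0,0,0],
    [0,0,0],
    [0,0,0],
  ],
)

```text
time_s: 14.3
position: [0.5731, 0.3551, 0.1252]
tcp_rot: [[0.991, -0.135, 0.004], [-0.135, -0.991, 0.003], [0.003, -0.003, -1.0]]
contact_force: [1.0, -0.9, -1.3]
width: 0.0341
finger_force: 20.0
```

step_arm(
  fingers=[0,0,0,0,0,0.52,0.52,0.52,0.52,0.52,0.8],
  delta_pos=[
    [-0.002,-0.003,-0.02],
    [0,0,-0.04],
    [0,0,-0.03],
    [0,0,-0.018],
    [0,0,0],
    [0,0,0],
    [0,0,0],
    [0,0,0.02],
    [0,0,0.045],
    [0,0,0.05],
    [0,0,0.01],
  ],
  delta_rot=[
    [0,0,0],
    [0,0,0],
    [0,0,0],
    [0,0,0],
    [0,0,0],
    [0,0,0],
    [0,0,0],
    [0,0,0],
    [0,0,0],
    [0,0,0],
    [0,0,0],
  ],
)

```text
time_s: 15.4
position: [0.5744, 0.3493, 0.1483]
tcp_rot: [[0.99, -0.138, 0.01], [-0.138, -0.99, 0.005], [0.009, -0.007, -1.0]]
contact_force: [0.2, 0.5, 1.3]
width: 0.0523
finger_force: 0.0
```

step_arm(
  fingers=[0.8,0.8,0.8,0.8,0.8,0.8,0.8,0.8,0.8,0.8,0.8,0.8],
  delta_pos=[
    [0.001,-0.033,0],
    [0.001,-0.033,0],
    [0.001,-0.033,0],
    [0.001,-0.033,0],
    [0.001,-0.033,0],
    [0.001,-0.033,0],
    [0.001,-0.033,0],
    [0.001,-0.033,0],
    [0.001,-0.033,0],
    [0,-0.033,0],
    [0,-0.033,0],
    [0,-0.032,0],
  ],
  delta_rot=[
    [0,0,0],
    [0,0,0],
    [0,0,0],
    [0,0,0],
    [0,0,0],
    [0,0,0],
    [0,0,0],
    [0,0,0],
    [0,0,0],
    [0,0,0],
    [0,0,0],
    [0,0,0],
  ],
)

```text
time_s: 16.6
position: [0.581, -0.0487, 0.1414]
tcp_rot: [[0.99, -0.138, 0.002], [-0.138, -0.99, -0.0], [0.002, 0.0, -1.0]]
contact_force: [-0.2, -0.4, 0.8]
width: 0.0743
finger_force: 0.0
```

```bash
python3 wl.py .061
```

```text
tcp [ 0.5809 -0.0485  0.1411] t 16.75 w 0.0744117523008787
d 0.75 [147. 164. 169.] [ 0.692 -0.223] [0 0 0] 0 1 clip
c 0.61 [92. 98. 97.] [ 0.581 -0.045] [ 0.5822 -0.0456 -0.0594] -3 0.063 
d 0.55 [68. 82. 68.] [ 0.676 -0.051] [ 0.674  -0.0517 -0.1509] -9 0.042
```

step_arm(
  fingers=[0.8,0.8,0.8,0.8,0,0,0,0,0,0,0,0],
  delta_pos=[
    [0.001,0.003,-0.026],
    [0,0,-0.028],
    [0,0,-0.021],
    [0,0,0],
    [0,0,0],
    [0,0,0],
    [0,0,0],
    [0,0,0],
    [0,0,0],
    [0,0,0],
    [0,0,0],
    [0,0,0.02],
  ],
  delta_rot=[
    [0,0,2],
    [0,0,1],
    [0,0,0],
    [0,0,0],
    [0,0,0],
    [0,0,0],
    [0,0,0],
    [0,0,0],
    [0,0,0],
    [0,0,0],
    [0,0,0],
    [0,0,0],
  ],
)

```text
time_s: 18.0
position: [0.5801, -0.044, 0.0833]
tcp_rot: [[0.996, -0.086, -0.004], [-0.086, -0.996, 0.001], [-0.004, -0.0, -1.0]]
contact_force: [-0.6, 0.0, -1.8]
width: 0.0362
finger_force: 20.0
```

step_arm(
  fingers=[0,0,0,0,0,0,0,0,0,0,0,0],
  delta_pos=[
    [0,0,0.03],
    [0,0,0.03],
    [-0.008,0.0325,0],
    [-0.008,0.0325,0],
    [-0.008,0.0325,0],
    [-0.008,0.0325,0],
    [-0.008,0.0325,0],
    [-0.008,0.0325,0],
    [-0.008,0.0325,0],
    [-0.008,0.0325,0],
    [-0.008,0.0325,0],
    [-0.008,0.0325,0],
  ],
  delta_rot=[
    [0,0,0],
    [0,0,0],
    [0,0,-0.5],
    [0,0,-0.5],
    [0,0,-0.5],
    [0,0,-0.5],
    [0,0,-0.5],
    [0,0,-0.5],
    [0,0,0],
    [0,0,0],
    [0,0,0],
    [0,0,0],
  ],
)

```text
time_s: 19.2
position: [0.501, 0.2821, 0.145]
tcp_rot: [[0.99, -0.138, -0.0], [-0.138, -0.99, -0.0], [-0.0, 0.0, -1.0]]
contact_force: [0.7, 0.2, -0.9]
width: 0.0356
finger_force: 20.0
```

step_arm(
  fingers=[0,0,0,0,0,0.52,0.52,0.52,0.52,0.52,0.8,0.8],
  delta_pos=[
    [0,0.001,-0.03],
    [0,0,-0.045],
    [0,0,-0.035],
    [0,0,-0.021],
    [0,0,0],
    [0,0,0],
    [0,0,0],
    [0,0,0.02],
    [0,0,0.045],
    [0,0,0.05],
    [0.01,-0.02,0.01],
    [0.014,-0.028,0],
  ],
  delta_rot=[
    [0,0,0],
    [0,0,0],
    [0,0,0],
    [0,0,0],
    [0,0,0],
    [0,0,0],
    [0,0,0],
    [0,0,0],
    [0,0,0],
    [0,0,0],
    [0,0,0],
    [0,0,0],
  ],
)

```text
time_s: 20.4
position: [0.5271, 0.2347, 0.1435]
tcp_rot: [[0.991, -0.136, 0.007], [-0.136, -0.991, 0.002], [0.006, -0.003, -1.0]]
contact_force: [0.3, -0.2, -0.5]
width: 0.0601
finger_force: 0.0
```

To d (.674,-.0515): delta (.147,-.286), 9 rows.

step_arm(
  fingers=[0.8,0.8,0.8,0.8,0.8,0.8,0.8,0.8,0.8,0.8],
  delta_pos=[
    [0.016,-0.031,0],
    [0.016,-0.031,0],
    [0.016,-0.031,0],
    [0.016,-0.031,0],
    [0.016,-0.031,0],
    [0.016,-0.031,0],
    [0.016,-0.031,0],
    [0.016,-0.031,0],
    [0.016,-0.032,0],
    [0,0,0],
  ],
  delta_rot=[
    [0,0,0],
    [0,0,0],
    [0,0,0],
    [0,0,0],
    [0,0,0],
    [0,0,0],
    [0,0,0],
    [0,0,0],
    [0,0,0],
    [0,0,0],
  ],
)

```text
time_s: 21.4
position: [0.6711, -0.0499, 0.1407]
tcp_rot: [[0.99, -0.141, 0.003], [-0.141, -0.99, -0.001], [0.003, 0.001, -1.0]]
contact_force: [-0.6, 0.4, -0.5]
width: 0.0748
finger_force: 0.0
```

```bash
python3 wl.py .061
```

```text
tcp [ 0.6695 -0.0457  0.14  ] t 21.55 w 0.07431575102147037
d 0.65 [63. 76. 63.] [ 0.675 -0.052] [ 0.6756 -0.0516 -0.1446] -8 0.058
```

step_arm(
  fingers=[0.8,0.8,0.8,0.8,0,0,0,0,0,0,0,0],
  delta_pos=[
    [0.005,-0.004,-0.026],
    [0,0,-0.028],
    [0,0,-0.02],
    [0,0,0],
    [0,0,0],
    [0,0,0],
    [0,0,0],
    [0,0,0],
    [0,0,0],
    [0,0,0],
    [0,0,0],
    [0,0,0.02],
  ],
  delta_rot=[
    [0,0,0],
    [0,0,0],
    [0,0,0],
    [0,0,0],
    [0,0,0],
    [0,0,0],
    [0,0,0],
    [0,0,0],
    [0,0,0],
    [0,0,0],
    [0,0,0],
    [0,0,0],
  ],
)

```text
time_s: 22.8
position: [0.673, -0.05, 0.0828]
tcp_rot: [[0.99, -0.138, -0.005], [-0.138, -0.99, 0.001], [-0.005, -0.0, -1.0]]
contact_force: [-0.6, 0.8, -0.6]
width: 0.0317
finger_force: 19.9
```

step_arm(
  fingers=[0,0,0,0,0,0,0,0,0,0,0,0],
  delta_pos=[
    [0,0,0.03],
    [0,0,0.03],
    [-0.0135,0.034,0],
    [-0.0135,0.034,0],
    [-0.0135,0.034,0],
    [-0.0135,0.034,0],
    [-0.0135,0.034,0],
    [-0.0135,0.034,0],
    [-0.0135,0.034,0],
    [-0.0135,0.034,0],
    [-0.0135,0.034,0],
    [-0.0135,0.034,0],
  ],
  delta_rot=[
    [0,0,0],
    [0,0,0],
    [0,0,0],
    [0,0,0],
    [0,0,0],
    [0,0,0],
    [0,0,0],
    [0,0,0],
    [0,0,0],
    [0,0,0],
    [0,0,0],
    [0,0,0],
  ],
)

```text
time_s: 24.0
position: [0.5388, 0.2911, 0.1451]
tcp_rot: [[0.99, -0.138, -0.0], [-0.138, -0.99, -0.0], [-0.0, 0.0, -1.0]]
contact_force: [0.1, -0.4, -1.1]
width: 0.0315
finger_force: 19.9
```

step_arm(
  fingers=[0,0,0,0,0,0,0,0,0.48,0.48,0.48,0.48],
  delta_pos=[
    [-0.011,0.023,0],
    [-0.01,0.023,0],
    [-0.008,0.022,0],
    [0,0,-0.03],
    [0,0,-0.045],
    [0,0,-0.035],
    [0,0,-0.02],
    [0,0,0],
    [0,0,0],
    [0,0,0],
    [0,0,0.02],
    [0,0,0.04],
  ],
  delta_rot=[
    [0,0,0],
    [0,0,0],
    [0,0,0],
    [0,0,0],
    [0,0,0],
    [0,0,0],
    [0,0,0],
    [0,0,0],
    [0,0,0],
    [0,0,0],
    [0,0,0],
    [0,0,0],
  ],
)

```text
time_s: 25.2
position: [0.5097, 0.3573, 0.075]
tcp_rot: [[0.99, -0.138, -0.002], [-0.138, -0.99, -0.001], [-0.002, 0.002, -1.0]]
contact_force: [-0.8, 0.1, -0.6]
width: 0.0445
finger_force: 0.0
```

step_arm(
  fingers=[0.48,0.48,0.6,0.6,0.6,0.6,0.6,0.6,0.6,0.6,0.6,0.6],
  delta_pos=[
    [0,0,0.045],
    [0,0,0.045],
    [0.012,-0.035,0],
    [0.012,-0.035,0],
    [0.012,-0.035,0],
    [0.012,-0.035,0],
    [0.012,-0.035,0],
    [0.012,-0.035,0],
    [0.012,-0.035,0],
    [0.012,-0.035,0],
    [0.012,-0.035,0],
    [0.012,-0.035,0],
  ],
  delta_rot=[
    [0,0,0],
    [0,0,7],
    [0,0,8],
    [0,0,8],
    [0,0,8],
    [0,0,8],
    [0,0,8],
    [0,0,8],
    [0,0,8],
    [0,0,8],
    [0,0,8],
    [0,0,8],
  ],
)

```text
time_s: 26.4
position: [0.6314, 0.0063, 0.1671]
tcp_rot: [[0.184, 0.983, 0.003], [0.983, -0.184, -0.0], [0.0, 0.003, -1.0]]
contact_force: [0.4, 0.2, -0.4]
width: 0.056
finger_force: 0.0
```

```bash
python3 mv.py; python3 - <<'E'
from h import *
for n in('top','scene','wrist'):
    c=cam(n); 
    for o in r.outline_of(n,'offcut_a'):
        ys,xs=np.nonzero(o['region']); print(n,round(o['score'],2),np.round(o['box']),ray(c,(xs.mean(),ys.mean()),.02).round(3))
    if n!='wrist':cv2.imwrite(f'pics/{n}1.png',c['color'])
    hsv=cv2.cvtColor(c['color'],cv2.COLOR_BGR2HSV); m=((hsv[...,0]<8)|(hsv[...,0]>172))&(hsv[...,1]>180)&(hsv[...,2]>60)
    N,l,st,ce=cv2.connectedComponentsWithStats(m.astype(np.uint8))
    for i in range(1,N):
        if st[i,4]>30: 
            ys,xs=np.nonzero(l==i);print(n,'red',st[i],ray(c,ce[i],.09).round(4),cv2.minAreaRect(np.c_[xs,ys].astype(np.float32)))
p=cv2.imread('pics/top1.png')[80:290,120:450]; cv2.imwrite('pics/top1c.png',cv2.resize(p,(792,504),interpolation=cv2.INTER_CUBIC))
E
```

```text
t 26.4 pos [0.6314 0.0063 0.1671] yaw -10.6 z [ 0.003 -0.    -1.   ] w 0.056 F [ 0.4  0.2 -0.4] ff 0.0 q6 [-0.06  0.55  1.48  0.    1.11  0.12]
top 0.57 [187. 184. 200. 206.] [0.562 0.273 0.02 ]
top 0.55 [158. 183. 174. 200.] [0.574 0.349 0.02 ]
top 0.55 [159. 207. 169. 218.] [0.51  0.358 0.02 ]
top 0.43 [178. 206. 196. 218.] [0.503 0.282 0.02 ]
top red [414 105  27  28 518] [ 0.7854 -0.4292  0.09  ] ((426.0, 118.5), (20.50609588623047, 30.405588150024414), 45.0)
top red [ 482  146   52   69 2951] [ 0.5966 -0.6488  0.09  ] ((507.3587646484375, 180.16470336914062), (70.79087829589844, 47.16835021972656), 85.60128784179688)
top red [472 151  53  68 559] [ 0.5637 -0.5765  0.09  ] ((484.7730712890625, 194.98367309570312), (79.63040161132812, 39.75868606567383), 54.713253021240234)
top red [396 170  10  10  59] [ 0.6115 -0.3438  0.09  ] ((399.75006103515625, 174.25003051757812), (5.656853675842285, 10.60660171508789), 45.0)
scene 0.54 [353. 164. 362. 179.] [0.511 0.369 0.02 ]
scene 0.5 [368. 176. 383. 182.] [0.566 0.363 0.02 ]
scene red [198 367  12  24 160] [ 0.6238 -0.354   0.09  ] ((203.4038543701172, 378.51922607421875), (23.533933639526367, 9.21745777130127), 78.69007110595703)
wrist red [271 191  14  14  63] [0.6318 0.0259 0.09  ] ((278.0000305175781, 195.5), (10.60660171508789, 13.435027122497559), 45.0)
```

View pics/top1c.png

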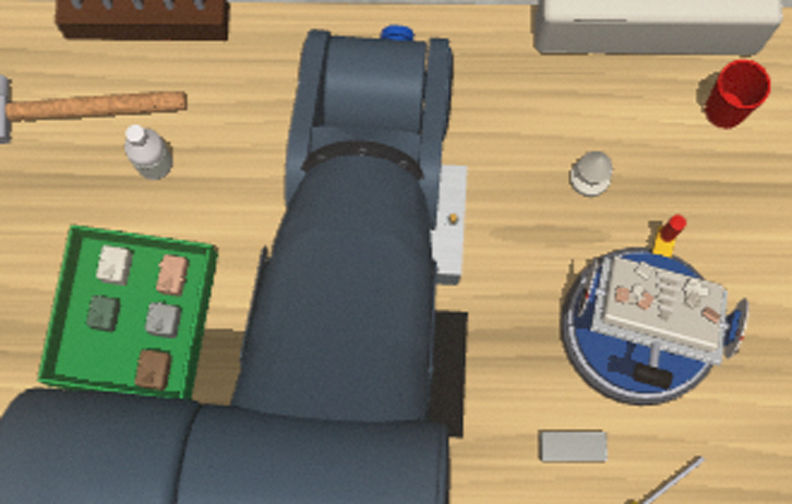

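step_arm(
  fingers=[0.6,0.6,0.6,0.6,0.6,0,0,0,0,0,0,0],
  delta_pos=[
    [-0.001,0,-0.03],
    [0,0,-0.03],
    [0,0,-0.025],
    [0,0,-0.015],
    [0,0,0],
    [0,0,0],
    [0,0,0],
    [0,0,0],
    [0,0,0],
    [0,0,0],
    [0,0,0],
    [0,0,0],
  ],
  delta_rot=[
    [0,0,4],
    [0,0,4],
    [0,0,0],
    [0,0,0],
    [0,0,0],
    [0,0,0],
    [0,0,0],
    [0,0,0],
    [0,0,0],
    [0,0,0],
    [0,0,0],
    [0,0,0],
  ],
  newtons=45,
)

```text
time_s: 27.9
position: [0.6301, 0.0078, 0.0655]
tcp_rot: [[0.051, 0.999, 0.001], [0.999, -0.051, -0.0], [-0.0, 0.001, -1.0]]
contact_force: [1.5, -0.9, 2.0]
width: 0.0139
finger_force: 45.0
```

step_arm(
  fingers=[0,0,0,0,0,0,0,0,0,0,0,0],
  delta_pos=[
    [0,0,0.01],
    [0,0,0.015],
    [0,0,0.015],
    [0,0,0.02],
    [0,0,0.01],
    [-0.026,0,0],
    [-0.026,0.001,0],
    [-0.026,0.001,0],
    [-0.026,0.001,0],
    [-0.026,0,0],
    [-0.026,0,0],
    [-0.026,0,0],
  ],
  delta_rot=[
    [0,0,0],
    [0,0,0],
    [0,0,0],
    [0,0,0],
    [0,0,0],
    [0,0,0],
    [0,0,0],
    [0,0,0],
    [0,0,0],
    [0,0,0],
    [0,0,0],
    [0,0,0],
  ],
)

```text
time_s: 29.1
position: [0.4463, 0.0109, 0.1353]
tcp_rot: [[0.051, 0.999, -0.0], [0.999, -0.051, 0.0], [0.0, -0.0, -1.0]]
contact_force: [0.8, -0.3, -4.4]
width: 0.0138
finger_force: 45.0
```

```bash
python3 - <<'E'
from h import *
for i in range(3): c=cam('wrist')
cv2.imwrite('pics/w1.png',c['color'])
E
python3 mv.py
```

```text
t 29.25 pos [0.4467 0.0109 0.1355] yaw -2.9 z [-0.  0. -1.] w 0.0139 F [ 0.2  0.2 -4.3] ff 45.0 q6 [-0.08  0.28  1.99 -0.    0.87 -0.03]
```

View pics/w1.png

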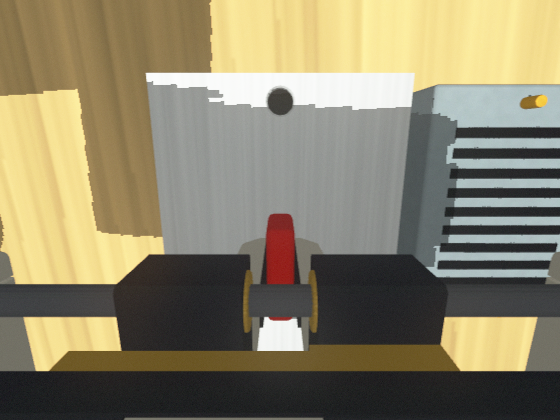

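step_arm(
  fingers=[0,0,0,0,0,0,0,0],
  delta_pos=[
    [0,0,-0.03],
    [0,0,-0.03],
    [0,0,-0.03],
    [0,0,-0.02],
    [0,0,-0.01],
    [0,0,-0.001],
    [0,0,-0.001],
    [0,0,0],
  ],
  delta_rot=[
    [0,0,0],
    [0,0,0],
    [0,0,0],
    [0,0,0],
    [0,0,0],
    [0,0,0],
    [0,0,0],
    [0,0,0],
  ],
)

```text
time_s: 30.05
position: [0.4483, 0.0108, 0.0137]
tcp_rot: [[0.051, 0.999, 0.001], [0.999, -0.051, -0.0], [-0.0, 0.001, -1.0]]
contact_force: [0.7, -0.3, -4.4]
width: 0.0137
finger_force: 45.0
```

step_arm(
  fingers=[0,0,0,0.4,0.4,0.4,0.4,0.4,0.4,0.4,0.4],
  delta_pos=[
    [-0.001,0,-0.001],
    [0,0,-0.001],
    [0,0,0],
    [0,0,0],
    [0,0,0],
    [0,0,0],
    [0,0,0],
    [0,0,0.03],
    [0,0,0.04],
    [0,0,0.05],
    [0,0,0.04],
  ],
  delta_rot=[
    [0,0,0],
    [0,0,0],
    [0,0,0],
    [0,0,0],
    [0,0,0],
    [0,0,0],
    [0,0,0],
    [0,0,0],
    [0,0,0],
    [0,0,0],
    [0,0,0],
  ],
)

```text
time_s: 31.15
position: [0.4466, 0.0108, 0.1736]
tcp_rot: [[0.051, 0.999, 0.001], [0.999, -0.051, -0.0], [-0.0, 0.001, -1.0]]
contact_force: [1.9, -0.0, 0.4]
width: 0.037
finger_force: 0.0
```

step_arm(
  fingers=[0.5,0.5,0.5,0.5,0.5,0.5,0.5,0.5,0.5,0.5,0.5,0.5],
  delta_pos=[
    [0.012,-0.028,0.01],
    [0.012,-0.028,0.01],
    [0.012,-0.028,0.01],
    [0.012,-0.028,0.01],
    [0.012,-0.028,0.01],
    [0.012,-0.028,0],
    [0.012,-0.028,0],
    [0.012,-0.028,0],
    [0.012,-0.028,0],
    [0.012,-0.028,0],
    [0.012,-0.028,0],
    [0.012,-0.028,0],
  ],
  delta_rot=[
    [0,0,-8.5],
    [0,0,-8.5],
    [0,0,-8.5],
    [0,0,-8.5],
    [0,0,-8.5],
    [0,0,-8.5],
    [0,0,-8.5],
    [0,0,-8.5],
    [0,0,-8.5],
    [0,0,-8.5],
    [0,0,-8.5],
    [0,0,-8.5],
  ],
)

```text
time_s: 32.35
position: [0.5909, -0.3263, 0.2208]
tcp_rot: [[0.965, -0.264, -0.0], [-0.264, -0.965, 0.0], [-0.001, -0.0, -1.0]]
contact_force: [-0.0, 0.4, 0.4]
width: 0.0466
finger_force: 0.0
```

```bash
python3 - <<'E'
from h import *
for i in range(3): c=cam('wrist')
cv2.imwrite('pics/w2.png',c['color']); print(-c['R'].T@c['t'])
hsv=cv2.cvtColor(c['color'],cv2.COLOR_BGR2HSV); m=((hsv[...,0]<8)|(hsv[...,0]>172))&(hsv[...,1]>150)&(hsv[...,2]>60)
N,l,st,ce=cv2.connectedComponentsWithStats(m.astype(np.uint8))
for i in range(1,N):
    if st[i,4]>30: print(st[i],ce[i],ray(c,ce[i],.095).round(4))
c=cam('top'); 
for o in r.outline_of('top','cover')[:1]:
    print(o['box'],fit([(c,o['region'])],(.14,.2,.006),.003,(.447,.01,0)))
    cv2.imwrite('pics/top2.png',c['color'])
E
python3 mv.py
```

```text
[ 0.65478773 -0.34553083  0.38486022]
[312   0  32   8 169] [327.34911243   2.56804734] [ 0.7477 -0.4126  0.095 ]
[ 524    0   36  222 6201] [544.94952427 103.9363006 ] [ 0.6169 -0.585   0.095 ]
[ 474   19   57  195 7463] [503.16722498 115.76390192] [ 0.6165 -0.5474  0.095 ]
[284 160  19  23 351] [292.68376068 171.03988604] [ 0.6183 -0.3485  0.095 ]
[290.8, 211.8, 312.0, 227.9] (array([ 0.56111778, -0.07019424, -1.21954902]), np.float64(0.92858346320711))
t 32.6 pos [ 0.5903 -0.3246  0.2208] yaw -104.8 z [-0.001  0.001 -1.   ] w 0.0469 F [-0.9  0.3  0.4] ff 0.0 q6 [-0.57  0.58  1.29  0.    1.27  1.26]
```

View pics/w2.png

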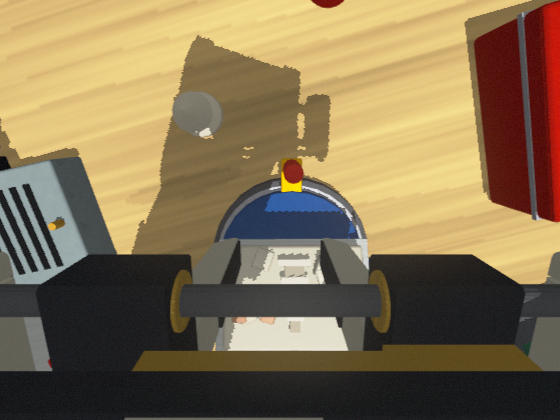

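step_arm(
  fingers=[0.5,0.5,0.5,0.5,0.5,0.5,0.5,0,0,0,0,0],
  delta_pos=[
    [0.014,-0.012,0],
    [0.014,-0.012,0],
    [0,0,-0.035],
    [0,0,-0.045],
    [0,0,-0.045],
    [0,0,-0.03],
    [0,0,0],
    [0,0,0],
    [0,0,0],
    [0,0,0],
    [0,0,0],
    [0,0,0],
  ],
  delta_rot=[
    [0,0,0],
    [0,0,0],
    [0,0,0],
    [0,0,0],
    [0,0,0],
    [0,0,0],
    [0,0,0],
    [0,0,0],
    [0,0,0],
    [0,0,0],
    [0,0,0],
    [0,0,0],
  ],
  newtons=10,
)

```text
time_s: 33.8
position: [0.6192, -0.3494, 0.0678]
tcp_rot: [[0.966, -0.258, 0.002], [-0.258, -0.966, -0.001], [0.002, 0.0, -1.0]]
contact_force: [-1.7, 0.4, 5.9]
width: 0.0199
finger_force: 10.0
```

```bash
python3 mv.py; python3 - <<'E'
import numpy as np
from h import *
p=np.array(r.read_state()['position'])[:2]; A=np.array([.508,-.319])
d=p-A; rr=np.hypot(*d); a0=np.degrees(np.arctan2(d[1],d[0])); print(rr,a0)
T=np.degrees(np.arctan2(.006+.319,.630-.508)); n=12; print('target',T)
q=p
for k in range(1,n+1):
    a=np.radians(a0+(T-a0)*k/n); x=A+.115*np.array([np.cos(a),np.sin(a)]); print((x-q).round(4),end=' '); q=x.round(4)
print((T-a0)/n)
E
```

```text
t 33.8 pos [ 0.6192 -0.3494  0.0678] yaw -104.9 z [ 0.002 -0.001 -1.   ] w 0.0199 F [-1.7  0.4  5.9] ff 10.0 q6 [-0.58  0.8   1.29  0.    1.05  1.25]
0.11530609039784795 -15.309103454585255
target 69.42463725602609
[0.0026 0.0139] [0.0012 0.0141] [-0.0006  0.0142] [-0.0023  0.0139] [-0.004   0.0136] [-0.0057  0.013 ] [-0.0072  0.0122] [-0.0086  0.0112] [-0.01    0.0101] [-0.0111  0.0087] [-0.0122  0.0074] [-0.0129  0.0058] 7.061145059217612
```

step_arm(
  fingers=[0,0,0,0,0,0,0,0],
  delta_pos=[
    [0,0,0.004],
    [0.0026,0.0139,0],
    [0.0012,0.0141,0],
    [-0.0006,0.0142,0],
    [-0.0023,0.0139,0],
    [-0.004,0.0136,0],
    [-0.0057,0.013,0],
    [0,0,0],
  ],
  delta_rot=[
    [0,0,0],
    [0,0,7],
    [0,0,7],
    [0,0,7],
    [0,0,7],
    [0,0,7],
    [0,0,7],
    [0,0,0],
  ],
)

```text
time_s: 34.6
position: [0.609, -0.265, 0.0698]
tcp_rot: [[0.889, 0.458, -0.002], [0.458, -0.889, 0.001], [-0.001, -0.002, -1.0]]
contact_force: [1.4, 0.8, -8.8]
width: 0.0197
finger_force: 10.0
```

step_arm(
  fingers=[0,0,0,0,0,0,0],
  delta_pos=[
    [-0.0072,0.0122,0],
    [-0.0086,0.0112,0],
    [-0.01,0.0101,0],
    [-0.0111,0.0087,0],
    [-0.0122,0.0074,0],
    [-0.0129,0.0058,0],
    [0,0,0],
  ],
  delta_rot=[
    [0,0,7],
    [0,0,7],
    [0,0,7],
    [0,0,7],
    [0,0,7],
    [0,0,7],
    [0,0,0],
  ],
)

```text
time_s: 35.3
position: [0.5468, -0.2103, 0.0699]
tcp_rot: [[0.359, 0.933, -0.002], [0.933, -0.359, 0.002], [0.001, -0.002, -1.0]]
contact_force: [0.0, 6.4, -7.7]
width: 0.0197
finger_force: 10.0
```

```bash
python3 mv.py; python3 - <<'E'
from h import *
p=np.array(r.read_state()['position'])[:2]
# circle through the post positions met while turning
P=np.array([[.6183,-.3485],[.6192,-.3494],[.609,-.265],p]); A=P-[.508,-.319]; print(np.hypot(*A.T),np.degrees(np.arctan2(A[:,1],A[:,0])))
from scipy.optimize import least_squares
o=least_squares(lambda q:np.hypot(*(P-q).T)-.115,[.508,-.319]); print(o.x,o.fun)
E
```

```text
t 35.3 pos [ 0.5468 -0.2103  0.0699] yaw -21.0 z [-0.002  0.002 -1.   ] w 0.0197 F [ 0.   6.4 -7.7] ff 10.0 q6 [-0.45  0.6   1.67  0.    0.87 -0.08]
[0.11417679 0.11528053 0.11452947 0.11543991] [-14.97343946 -15.28999136  28.13134236  70.34349784]
[ 0.50768621 -0.31867542] [-0.00043597  0.00066903 -0.00034602  0.00024051]
```

step_arm(
  fingers=[0,0,0.5,0.5,0.5,0.5,0.5,0.5,0.5,0.5,0.5],
  delta_pos=[
    [0.0015,-0.001,0],
    [0,0,0],
    [0,0,0],
    [0,0,0],
    [0,0,0],
    [0,0,0.03],
    [0,0,0.045],
    [0,0,0.045],
    [0,0,0.045],
    [0,0,0.03],
    [0,0,0],
  ],
  delta_rot=[
    [0,0,-0.5],
    [0,0,0],
    [0,0,0],
    [0,0,0],
    [0,0,0],
    [0,0,0],
    [0,0,0],
    [0,0,0],
    [0,0,0],
    [0,0,0],
    [0,0,0],
  ],
)

```text
time_s: 36.4
position: [0.551, -0.2131, 0.2702]
tcp_rot: [[0.367, 0.93, 0.007], [0.93, -0.367, -0.004], [-0.001, 0.008, -1.0]]
contact_force: [0.1, 0.1, -0.6]
width: 0.0467
finger_force: 0.0
```

```bash
python3 - <<'E'
from h import *
ims=[]
for n in('top','scene'):
    c=cam(n)
    for th in('cover','tilt_handle'):
        for o in r.outline_of(n,th)[:2]: print(n,th,round(o['score'],2),np.round(o['box']))
    hp=[proj(c,(.5077-.352*.1*np.cos(t),-.3187-.936*.1*np.cos(t),.12+.1*np.sin(t))) for t in np.radians([0,15,30])]
    print(np.round(hp,1)); u=np.array(hp[1])
    x0,y0=[int(v) for v in np.clip(u-(70,70),0,(420,280))]; print(x0,y0)
    ims.append(cv2.resize(c['color'][y0:y0+140,x0:x0+140],(400,400),interpolation=cv2.INTER_CUBIC))
cv2.imwrite('pics/st.png',np.hstack(ims))
E
```

```text
top cover 0.77 [245. 210. 311. 262.]
top tilt_handle 0.93 [390. 189. 433. 237.]
top tilt_handle 0.32 [156. 205. 173. 220.]
[[429.7 220.2]
 [431.5 218. ]
 [430.8 214.9]]
361 147
scene cover 0.78 [212. 205. 305. 275.]
scene cover 0.49 [ 98. 264. 236. 388.]
scene tilt_handle 0.98 [101. 278. 211. 358.]
[[109.4 342.1]
 [107.5 332.4]
 [110.  321. ]]
37 262
```

View pics/st.png

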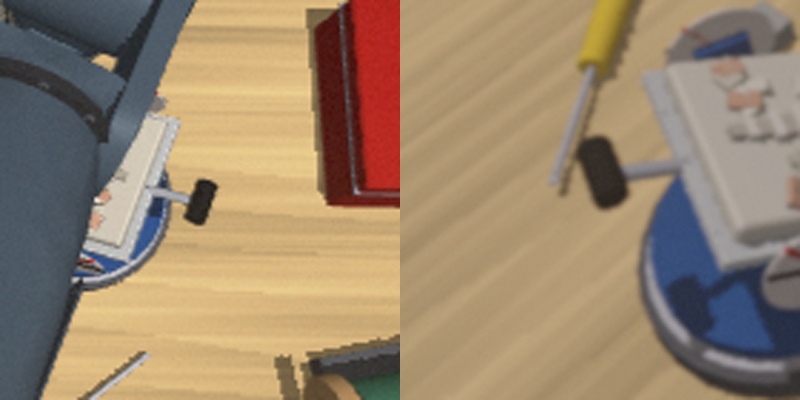

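```bash
python3 - <<'E'
from h import *
C=[];U=[]
for n in('top','scene'):
    c=cam(n); x0,y0=(361,147) if n=='top' else (37,262)
    ex=(202,202) if n=='top' else (203,172)
    g=c['color'].max(2); m=np.zeros_like(g); u0=np.array(ex)/2.857+(x0,y0); x,y=u0.astype(int)
    m[y-14:y+15,x-12:x+12]=(g[y-14:y+15,x-12:x+12]<75)
    N,l,st,ce=cv2.connectedComponentsWithStats(m); i=1+np.argmax(st[1:,4]); print(n,st[i],ce[i]); C.append(c);U.append(ce[i])
from scipy.optimize import least_squares
f=lambda p:np.concatenate([proj(c,p)-u for c,u in zip(C,U)])
o=least_squares(f,[.47,-.41,.14]); print(o.x,o.fun); d=o.x[:2]-[.5077,-.3187]; print(np.hypot(*d),np.degrees(np.arctan2(-d[1],-d[0])),np.degrees(np.arcsin((o.x[2]-.12)/.1)))
E
```

```text
top [426 210  11  15 101] [430.93069307 217.2970297 ]
scene [ 99 310  17  25 269] [107.47211896 321.72118959]
[ 0.47162359 -0.40159482  0.16515133] [ 0.08313073  0.04964239  0.05521256 -0.00651898]
0.09040496810785506 66.48098530917999 26.840816576343006
```

step_arm(
  fingers=[0.75,0.75,0.75,0.75,0.75,0.75,0.75,0.75,0.75],
  delta_pos=[
    [-0.011,-0.026,0],
    [-0.011,-0.027,0],
    [-0.011,-0.027,0],
    [-0.011,-0.027,0],
    [-0.011,-0.027,0],
    [-0.011,-0.027,0],
    [-0.011,-0.028,0],
    [0,0,-0.02],
    [0,0,0],
  ],
  delta_rot=[
    [0,0,0],
    [0,0,0],
    [0,0,0],
    [0,0,0],
    [0,0,0],
    [0,0,0],
    [0,0,0],
    [0,0,0],
    [0,0,0],
  ],
)

```text
time_s: 37.7
position: [0.4711, -0.4009, 0.2424]
tcp_rot: [[0.367, 0.93, -0.003], [0.93, -0.367, 0.003], [0.002, -0.004, -1.0]]
contact_force: [0.1, 0.6, -0.5]
width: 0.0698
finger_force: 0.0
```

```bash
python3 - <<'E'
from h import *
for i in range(2): c=cam('wrist')
cv2.imwrite('pics/w3.png',c['color']); print(-c['R'].T@c['t'])
A=np.array([.5077,-.3187])
hsv=cv2.cvtColor(c['color'],cv2.COLOR_BGR2HSV); m=((hsv[...,0]<8)|(hsv[...,0]>172))&(hsv[...,1]>150)&(hsv[...,2]>60)
N,l,st,ce=cv2.connectedComponentsWithStats(m.astype(np.uint8))
for i in range(1,N):
    if st[i,4]>20: p=ray(c,ce[i],.09);print(st[i],ce[i],p.round(4),np.degrees(np.arctan2(*(p[:2]-A)[::-1])),np.hypot(*(p[:2]-A)))
print(proj(c,(.5077+.352*.115,-.3187+.936*.115,.095)))
E
python3 mv.py
```

```text
[ 0.49572889 -0.33839063  0.40866628]
[275   0  18  13 186] [283.52688172   5.06989247] [ 0.5403 -0.2309  0.09  ] 69.66109153802917 0.09367394047672706
[ 508   93   52   55 2184] [536.78846154 121.36355311] [ 0.7404 -0.4206  0.09  ] -23.646123289582764 0.254072259380192
[382 119  10  14  32] [386.46875 127.40625] [ 0.5978 -0.371   0.09  ] -30.129154391145427 0.10421206221468168
[463 250  20   4  54] [473.2962963  251.90740741] [ 0.65   -0.5362  0.09  ] -56.8030442562217 0.25986539283419335
[401 272   9  12  54] [406.24074074 276.51851852] [ 0.5719 -0.538   0.09  ] -73.69154099996008 0.22850686312623525
[358 322  22  29 329] [367.69604863 337.43161094] [ 0.5066 -0.599   0.09  ] -90.21965567289506 0.2803216908212731
[283.8046686  -24.32019364]
t 37.8 pos [ 0.4723 -0.4007  0.2449] yaw -21.4 z [-0.001  0.001 -1.   ] w 0.07 F [0.4 0.1 0.5] ff 0.0 q6 [-0.78  0.46  1.43  0.    1.26 -0.4 ]
```

View pics/w3.png

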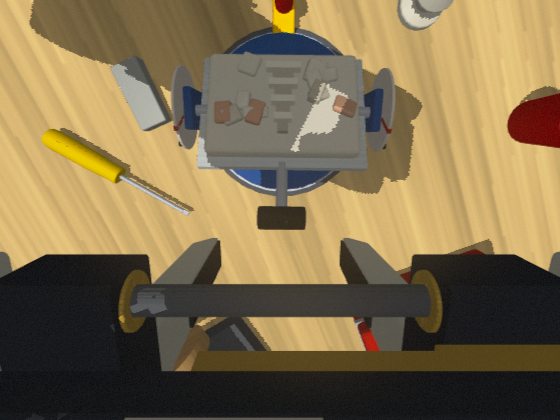

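```bash
python3 - <<'E'
from h import *
c=cam('wrist'); A=np.array([.5077,-.3187])
for t in (10,15,20,25,30):
    z=.12+.1*np.sin(np.radians(t)); p=ray(c,(281.5,217.5),z); d=p[:2]-A; print(t,p.round(4),np.hypot(*d).round(4),round(.1*np.cos(np.radians(t)),4),np.degrees(np.arctan2(-d[1],-d[0])))
E
```

```text
10 [ 0.4694 -0.4088  0.1374] 0.0978 0.0985 66.9787326611305
15 [ 0.4703 -0.4065  0.1459] 0.0955 0.0966 66.91992930572745
20 [ 0.4711 -0.4044  0.1542] 0.0932 0.094 66.85961409911721
25 [ 0.4719 -0.4023  0.1623] 0.091 0.0906 66.79827462504329
30 [ 0.4726 -0.4003  0.17  ] 0.0888 0.0866 66.73648481339076
```

step_arm(
  fingers=[0.75,0.75,0.75,0.75,0.75,0,0,0,0,0,0,0],
  delta_pos=[
    [0,-0.002,-0.025],
    [0,0,-0.03],
    [0,0,-0.025],
    [0,0,-0.018],
    [0,0,0],
    [0,0,0],
    [0,0,0],
    [0,0,0],
    [0,0,0],
    [0,0,0],
    [0,0,0],
    [0,0,0],
  ],
  delta_rot=[
    [0,0,0],
    [0,0,0],
    [0,0,0],
    [0,0,0],
    [0,0,0],
    [0,0,0],
    [0,0,0],
    [0,0,0],
    [0,0,0],
    [0,0,0],
    [0,0,0],
    [0,0,0],
  ],
  newtons=25,
)

```text
time_s: 39.05
position: [0.4724, -0.4033, 0.1476]
tcp_rot: [[0.365, 0.931, 0.0], [0.931, -0.365, -0.001], [-0.0, 0.001, -1.0]]
contact_force: [-1.8, -0.1, 5.3]
width: 0.0399
finger_force: 25.0
```

step_arm(
  fingers=[0,0,0,0,0,0,0],
  delta_pos=[
    [0.0017,0.0044,0.0091],
    [0.0021,0.0053,0.0086],
    [0.0024,0.0062,0.0081],
    [0.0027,0.0068,0.0073],
    [0.0029,0.0075,0.0065],
    [0.0032,0.008,0.0056],
    [0,0,0],
  ],
  delta_rot=[
    [0,0,0],
    [0,0,0],
    [0,0,0],
    [0,0,0],
    [0,0,0],
    [0,0,0],
    [0,0,0],
  ],
)

```text
time_s: 39.75
position: [0.488, -0.3634, 0.1931]
tcp_rot: [[0.365, 0.931, 0.0], [0.931, -0.365, 0.001], [0.001, 0.0, -1.0]]
contact_force: [3.8, 3.8, -3.1]
width: 0.0394
finger_force: 25.0
```

```bash
python3 mv.py; python3 - <<'E'
from h import *
c=cam('scene'); u=proj(c,(.5077,-.3187,.12)); x0,y0=int(u[0])-60,min(int(u[1])-75,280); print(u,x0,y0)
cv2.imwrite('pics/s4.png',cv2.resize(c['color'][y0:y0+140,x0:x0+140],(560,560),interpolation=cv2.INTER_CUBIC))
E
```

```text
t 39.75 pos [ 0.488  -0.3634  0.1931] yaw -21.4 z [ 0.     0.001 -1.   ] w 0.0394 F [ 3.8  3.8 -3.1] ff 25.0 q6 [-0.72  0.48  1.52  0.    1.14 -0.34]
[166.9592586  314.55539862] 106 239
```

View pics/s4.png

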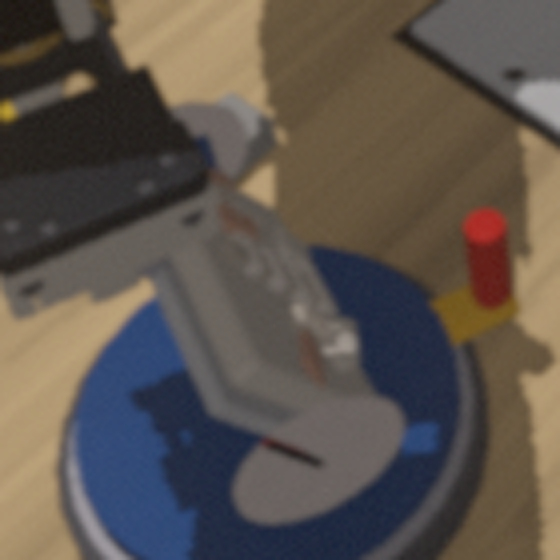

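step_arm(
  fingers=[0.7,0.7,0.7,0.7,0.7,0.7,0.7,0.7,0.7,0.7],
  delta_pos=[
    [0,0,0],
    [0,0,0],
    [0,0,0],
    [0,0,0.02],
    [0,0,0.04],
    [0,0,0.04],
    [0,0,0.03],
    [-0.01,-0.03,0],
    [-0.01,-0.03,0],
    [0,0,0],
  ],
  delta_rot=[
    [0,0,0],
    [0,0,0],
    [0,0,0],
    [0,0,0],
    [0,0,0],
    [0,0,0],
    [0,0,0],
    [0,0,0],
    [0,0,0],
    [0,0,0],
  ],
)

```text
time_s: 40.8
position: [0.4658, -0.4277, 0.3222]
tcp_rot: [[0.368, 0.93, -0.001], [0.93, -0.368, -0.001], [-0.001, -0.0, -1.0]]
contact_force: [1.1, 0.4, -0.2]
width: 0.065
finger_force: 0.0
```

```bash
python3 mv.py; python3 - <<'E'
from h import *
c=cam('scene'); x0,y0=106,239
cv2.imwrite('pics/s5.png',cv2.resize(c['color'][y0+40:y0+140,x0:x0+120],(780,600)[:2] if 0 else (720,600),interpolation=cv2.INTER_CUBIC))
w=cam('wrist'); cv2.imwrite('pics/w5.png',w['color'])
A=np.array([.5065,-.3185]); hsv=cv2.cvtColor(w['color'],cv2.COLOR_BGR2HSV); m=((hsv[...,0]<8)|(hsv[...,0]>172))&(hsv[...,1]>150)&(hsv[...,2]>60)
N,l,st,ce=cv2.connectedComponentsWithStats(m.astype(np.uint8))
for i in range(1,N):
    if st[i,4]>60: p=ray(w,ce[i],.09);print(st[i],p.round(4),np.degrees(np.arctan2(*(p[:2]-A)[::-1])))
# ideal marks on the near discs: radial line in disc plane for lateral offsets
u=np.array([.37,.929,0]);v=np.array([-u[1],u[0],0])
for s in(.09,.1):
  for t in(55,60,65):
    a=np.radians(t); d=-u*np.cos(a)+np.array([0,0,1])*np.sin(a)
    for sg in(1,-1):
      q=[proj(c,np.r_[A,.12]+sg*v*s+d*k) for k in(0,.035)]; print(s,t,sg,((q[0]-(x0,y0+40))*6).round(),((q[1]-(x0,y0+40))*6).round(),np.degrees(np.arctan2(*(q[1]-q[0])[::-1])).round(1))
E
```

```text
t 40.8 pos [ 0.4658 -0.4277  0.3222] yaw -21.6 z [-0.001 -0.001 -1.   ] w 0.065 F [ 1.1  0.4 -0.2] ff 0.0 q6 [-0.82  0.43  1.28 -0.    1.43 -0.44]
[272   0  14  14 164] [ 0.5409 -0.229   0.09  ] 68.99789744882347
[ 470   72   88   55 3565] [ 0.7764 -0.4336  0.09  ] -23.097785178759
[ 368  217  100   42 1457] [ 0.6147 -0.5606  0.09  ] -65.90926306553757
[ 383  230  104   52 1440] [ 0.645  -0.5934  0.09  ] -63.26162169136196
[361 327  13  24  75] [ 0.502  -0.6934  0.09  ] -90.69148027742574
0.09 55 1 [257.  -1.] [174. -34.] -158.1
0.09 55 -1 [486. 456.] [399. 435.] -166.7
0.09 60 1 [257.  -1.] [182. -41.] -151.9
0.09 60 -1 [486. 456.] [407. 427.] -160.0
0.09 65 1 [257.  -1.] [190. -48.] -145.3
0.09 65 -1 [486. 456.] [417. 419.] -152.4
0.1 55 1 [246. -23.] [164. -57.] -157.7
0.1 55 -1 [501. 485.] [414. 466.] -167.4
0.1 60 1 [246. -23.] [171. -64.] -151.6
0.1 60 -1 [501. 485.] [422. 458.] -160.7
0.1 65 1 [246. -23.] [179. -70.] -145.0
0.1 65 -1 [501. 485.] [431. 450.] -153.0
```

View pics/s5.png

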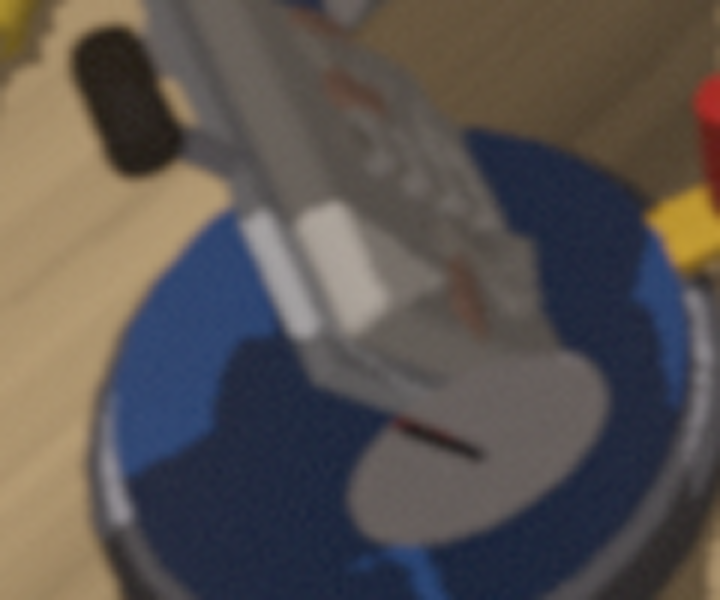

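View pics/w5.png

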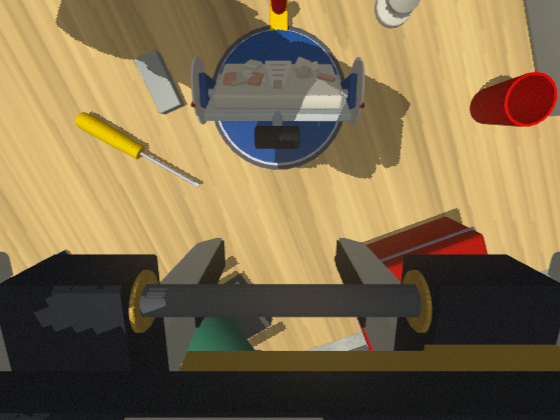

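```bash
python3 - <<'E'
from h import *
c=cam('top'); b=cam('scene')
for k,cc in(('top',c),('scene',b)):
    for o in r.outline_of(k,'cover')[:2]: print(k,round(o['score'],2),np.round(o['box']),fit([(cc,o['region'])],(.14,.2,.006),.003,(.447,.01,-.05)))
a=c['color'][80:290,120:450]; cv2.imwrite('pics/top6.png',cv2.resize(a,(792,504),interpolation=cv2.INTER_CUBIC))
E
```

```text
top 0.66 [346. 174. 428. 246.] (array([ 0.447,  0.01 , -0.05 ]), np.float64(1.0))
top 0.59 [244. 209. 312. 258.] (array([ 0.45100359,  0.01106895, -0.02707965]), np.float64(0.17829225492542078))
scene 0.6 [209. 202. 307. 275.] (array([ 0.44495441,  0.00729972, -0.04860745]), np.float64(0.049537910372049576))
```

View pics/top6.png

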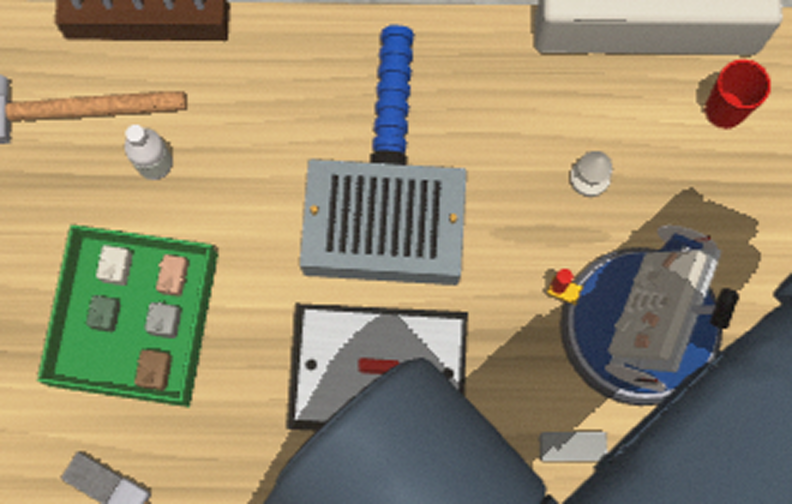

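```bash
python3 -c "
from bench import r
print(r.hand_in())"
```

```text
the job is handed in; nothing more can be done
None
```

The job is handed in. All five offcuts present (offcut_f was absent) are in the green tray, and the cover lies flat and right way up in the middle of the mat. The relief faces the suction box to within about 1 degree by my measurement, and the tilt pointer sits on the 60 degree mark.

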